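# Put a filter plate manifold under vacuum

### The job

Put the filter plate under vacuum: first slide the bleed regulator's black grip until its white line is level with the green mark, and only then swing the red valve lever from closed to fully open, all the way round until it rests against its stop, without forcing it. Leave the slide at the mark, and do not upset the jar on the shelf, the tube rack or the tip box.

Things in the scene. Friction and masses are not known exactly. Their poses are not given: they have to be found in the camera images.
- valve_stand: Fixed bench stand with the valve, 250 mm wide, 242 mm high. Origin: centre of its underside; x points to its back, z up; its front faces its own -x. A white panel slopes up to the back at 35 degrees from level, to a grey back wall at x = 60 mm; a shelf overhangs it. Stand and lever are delicate: no part of them may be pressed with more than 40 N.
- panel_low_edge (a point): Middle of the white panel's lower front edge, at x = -90, y = 0, z = 30 mm in the stand's frame (its axes are the stand's). The panel is 240 mm wide and 165 mm long up the slope. On it, under the lever, lie a brass pipe (18 mm thick, up the slope) and valve body (26 mm off the panel at most), and low at its +y side a gauge face 10 mm thick.
- shelf_edge (a point): Middle of the lower front edge of the grey shelf (12 mm thick, underside 230 mm high, full width): x = -6, y = 0, z = 230 mm in the stand's frame. It is just behind the closed lever seen from above: the space behind the lever is reached only by a tool leaning some 35 to 45 degrees, its fingers pointing down and to the stand's back, its top towards the stand's front.
- valve_hinge (a point): On the lever's axis at its mid thickness, 34 mm off the panel; at x = -21, y = -35, z = 120 mm in the stand's frame (its axes are the stand's, it does not turn with the lever). The lever's axis is the panel's normal, (-0.574, 0, 0.819) in the stand's frame.
- lever_end (a point): On the centre line of the red lever, 80 mm from its axis, at its end and mid thickness. A straight bar 14 mm wide and 10 mm thick (29 to 39 mm off the panel), with free space beneath beside the pipe. Closed, it lies level along the stand's +y; open, it points to the stand's front and down the slope, along the pipe.
- valve_lever (a joint): Lever angle, rad: 0 at the closed stop, starts below 0.12, grows as it opens, counter-clockwise seen facing the panel. Stiff with dry friction (about 0.3 N m, 5 N at 60 mm); it stays where left. The open stop is hard and unmarked, about a quarter turn on, somewhere between 1.5 and 1.7: found by feel, as the lever stops and the force rises.
- regulator: Fixed grey bleed regulator box, 90 x 220 x 45 mm (x, y, z). Origin: centre of its underside. The slide runs along its own y on the top.
- slide_top (a point): Top centre of the black slide grip, on its white line (across the track). The grip is 26 mm (x) by 16 mm (y); its block stands from 8 to 34 mm above the box, this point being its top. It travels 130 mm along the regulator's y with about 2 N of friction and stays where left. Its axes are the regulator's.
- set_mark (a point): Top centre of the fixed green mark beside the track: 8 mm wide along the track, 22 mm across, 4 mm thick, 42 mm to the -x side of the grip's path. The slide is set when slide_top and this point have the same y in the regulator's frame (the white line within the mark's width). Its axes are the regulator's.
- tube_rack: Bystander: green tube rack, 70 x 130 x 47 mm, loose on the bench. Origin: centre of its underside.
- tip_box: Bystander: purple tip box with clear lid, 87 x 122 x 75 mm, loose on the bench. Origin: centre of its underside.
- jar: Bystander: white jar with black cap, 52 mm across, 75 mm high, standing loose on the stand's shelf (shelf top at 242 mm). Origin: centre of its underside.
Things that resemble listed ones, but are neither listed nor needed, are in the scene too. What is meant by the regulator is not orange, and is the larger of those in its own colour.

How it is judged:
By the outcome, as a careful person would: the job done as asked, in the order asked, and still so for the second after the job is handed in, with the robot touching nothing.
It also fails if it takes over 53 s, if anything falls off the work surface, if the arm or the gripper's body presses on something with over 40 N, if the wrist force passes 120 N, or if a joint passes its speed limit or range.

### The arm

A 6-joint arm with a two-finger parallel gripper is mounted at the origin on the work surface. World frame = base frame: x ahead of the robot, y to its left, z up, the work surface at z = 0. Lengths are in mm, angles in rad, forces in N, time in s.
With the tool pointing down it reaches from about 300 to 775 mm from the base axis. Payload 14.6 kg.
Tool frame: the origin (TCP) lies at the very end of the fingers, on their centre line; the grasp point (between the pads) lies 19 mm behind it; z points along the fingers, y is the line along which they close (so a half turn about z gives the same grasp; the last joint's range is limited). The gripper opens to 94 mm and grips with 3 to 60 N. Pads are 16 mm wide; open, the fingers measure 119 mm over their backs; the gripper's body (75 mm by 177 mm) begins 78 mm behind the grasp point.
Start: joints at [-1.248, 0.3, 1.521, -0, 1.321, -0.067], TCP at [208.994, -508.734, 205.446] pointing down, gripper open.
Joint ranges: [-3.03, 3.03], [-0.79, 2.21], [0.23, 2.52], [-1.04, 4.18], [0, 3.07], [-2.55, 2.55]. Speed limits (rad/s): [2.22, 2.22, 2.57, 3.14, 3.14, 3.14].

### API

Orientations are given as [roll, pitch, yaw] about the fixed x, y, z axes, in that order (R = Rz(yaw) Ry(pitch) Rx(roll)).
In Python, from cell import manip gives the robot as it stands.
- The arm moves only by the tool servo_tool, never from a script. Its argument "rows" is a list of rows, each a list of 7 numbers: the turn, a rotation vector about the world's x, y, z in degrees, then the shift along the world's x, y, z in mm, then the closure, from 0 (fully open) to 1 (shut). In form: [[rx, ry, rz, dx, dy, dz, fingers], ...]. A call has 1 to 20 rows; each row shifts and turns the commanded pose from where the row before left it; what a row does not reach is not made up. A row lasts 1/8 s, in which the tool goes at most 62.5 mm and 10.7 degrees, less where a joint would pass 70% of its speed; a pose out of reach is approached as far as the arm can. A call with a gripper value outside its range is refused whole. The fingers move at their own pace and stop on an object; "grip_force" is the grip in N (left out, the last holds). Time passes only in rows, so rows that do not move let the fingers close. It gives the time, the measured TCP pose, the force, the opening and the grip force at its end, in the units of the state.
- manip.read_state(): the state, without advancing time (a new reading comes with each control period).
- manip.camera(name): name is "scene" or "top" or "wrist"; returns the picture (400x640x3 uint8, red, green, blue); there is no depth.
- manip.camera_info(name): a dict with "fx", "fy", "cx", "cy" (pixels), "position" and "rotation" of the camera in the world; the wrist camera has in their place "T_tool_cam" (4x4, takes a point from camera to tool coordinates, whose origin is the TCP and whose axes are the flange's). Camera axes: x right, y down, z forward; pixel columns grow to the right and rows downward; lengths in mm; the calibration is good to about 2 mm. A picture is of the moment at which its call begins: read the wrist's pose just before it. camera_info takes no time and is no camera call.
- manip.sign_off(): hands the job in; it is judged then, once.
The state is a dict: "clock": time; "joints": joint angles; "qd": joint speeds; "effort": joint torques, N m; "eef_pos": TCP position; "eef_rot": TCP orientation; "wrist_force": force on the tool from outside, world axes, zero at the start; "moment": the same for the moment, N m; "finger_gap": finger opening in mm; "finger_force": force on a finger pad.
Only numpy, scipy, OpenCV 4.12 (cv2) and the standard library are available. Lean on these libraries where they do the work, as an engineer would, in place of code of your own. Each camera call takes 0.05 s, during which the arm holds its last target. There are 200 camera calls.

## Working session

There is one attempt and no reset: what is moved stays moved. The work goes in short steps, Python scripts to look and compute and a tool call to move; the robot and the scene stay as the last step left them, time stands still between calls to the robot, and variables do not carry over. Pictures are saved under pics/ and viewed, at most 10 in all, crops included, and the job is handed in when it is done.

Besides the shell and the picture viewer there is one more tool, called as a command line: name --pt "numbers of a row" for each row, then --argument value for the rest. servo_tool: Moves the arm, as the interface text tells. Its arguments: {"type":"object","properties":{"rows":{"type":"array","items":{"type":"array","items":{"type":"number"}}},"grip_force":{"type":"number"}},"required":["rows"]}

```bash
mkdir -p pics; ls; cat > h.py <<'E'
import numpy as np, cv2
from cell import manip
from scipy.spatial.transform import Rotation as Ro
def ray(name,u,v,info=None):
    i=info or manip.camera_info(name)
    d=np.array([(u-i['cx'])/i['fx'],(v-i['cy'])/i['fy'],1.])
    return np.array(i['position'],float),np.array(i['rotation'])@d
def onz(name,u,v,z):
    p,d=ray(name,u,v); return p+d*(z-p[2])/d[2]
def tri(a,b):
    (p,d),(q,e)=a,b
    s=np.linalg.lstsq(np.c_[d,-e],q-p,rcond=None)[0]
    x,y=p+d*s[0],q+e*s[1]; return (x+y)/2,np.linalg.norm(x-y)
def proj(name,P):
    i=manip.camera_info(name); c=np.array(i['rotation']).T@(np.array(P,float)-np.array(i['position']))
    return i['fx']*c[0]/c[2]+i['cx'],i['fy']*c[1]/c[2]+i['cy']
E
python3 - <<'E'
from h import *
for n in ['scene','top']:
    cv2.imwrite(f'pics/{n}0.png',manip.camera(n)[:,:,::-1]); print(manip.camera_info(n))
print(manip.read_state())
E
```

```text
pics
{'fx': 428.9033423063766, 'fy': 428.9033423063766, 'cx': 325.4366958096598, 'cy': 191.63740771500255, 'position': array([1396.19238702, -133.72190971, 1014.40998668]), 'rotation': array([-2.31566150e+00,  1.36467185e-03,  1.34123104e+00])}
{'fx': 478.1215625944482, 'fy': 478.1215625944482, 'cx': 324.0068358688071, 'cy': 194.19444683938278, 'position': array([ 183.9233539 ,   65.32613279, 1537.43274088]), 'rotation': array([-2.91462269e+00, -2.83682331e-03, -1.58706761e+00])}
{'clock': 0.1, 'joints': array([-1.24759832e+00,  3.00432324e-01,  1.52147594e+00, -5.15675239e-06,
        1.32069947e+00, -6.66071179e-02]), 'qd': array([-0.00026128, -0.00146034, -0.00285265,  0.00108046, -0.00065825,
       -0.00062992]), 'effort': array([ 2.58793072e-03, -5.32640934e+01, -3.53280258e+01,  7.10396119e-02,
        2.35141284e-02, -7.20576213e-05]), 'eef_pos': array([ 208.927425  , -508.53641114,  204.95207769]), 'eef_rot': array([-3.14057950e+00, -6.25770914e-05,  3.89806369e-01]), 'wrist_force': array([ 0.45331498, -0.38705614, -0.62204355]), 'moment': array([-0.00958833,  0.05815135, -0.03943048]), 'finger_force': 0.0, 'finger_gap': 94.10156604307318}
```

```bash
sed -i "s/np.array(i\['rotation'\])/Ro.from_euler('xyz',i['rotation']).as_matrix()/" h.py; python3 - <<'E'
from h import *
print(onz('top',324,194,0),onz('scene',325,191,0), proj('top',[0,0,0]),proj('scene',[0,0,0]))
E
```

```text
[539.53502428  55.19991492   0.        ] [3.21022389e+02 1.14540183e+02 1.13686838e-13] (np.float64(344.99118820850134), np.float64(366.19246406734715)) (np.float64(278.74817315839863), np.float64(142.39852345081104))
```

View pics/top0.png

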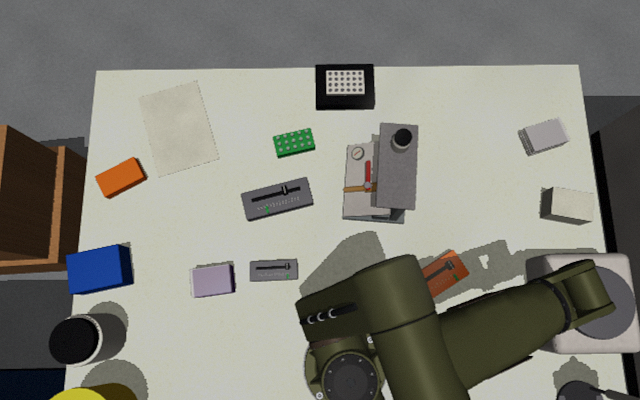

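View pics/scene0.png

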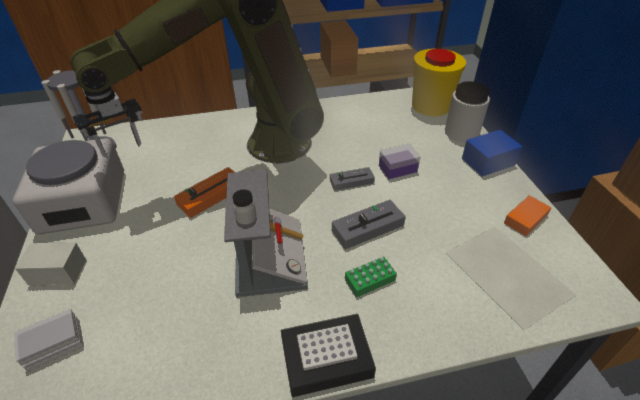

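The regulator could be one of three: grey at top px (277,199), smaller grey at (274,270), or orange at (443,275). The task excludes orange and asks for the larger grey one, so it is (277,199). I'll confirm that in an enlarged crop together with the stand.

```bash
python3 - <<'E'
from h import *
im=cv2.imread('pics/top0.png')
cv2.imwrite('pics/c1.png',cv2.resize(im[115:290,235:425],None,fx=4,fy=3.4*4/3.4*0.85,interpolation=cv2.INTER_CUBIC))
for n,uv,z in [('reg',(277,199),45),('regslide',(285,188),79),('stand shelf',(398,165),242),('lever end',(368,162),140),('hinge',(368,184),140),('rack',(294,142),47),('jarcap',(402,137),317)]:
    print(n,onz('top',*uv,z).round())
R=lambda n:print(n,np.round(onz('top',*n[0],n[1])))
# regulator outline
hsv=cv2.cvtColor(im,cv2.COLOR_BGR2HSV)
print(manip.camera_info('wrist'))
E
```

```text
reg [515. 206.  45.]
regslide [543. 178.  79.]
stand shelf [ 564. -153.  242.]
lever end [605. -80. 140.]
hinge [536. -77. 140.]
rack [705. 151.  47.]
jarcap [ 621. -156.  317.]
{'fx': 295.0989621133743, 'fy': 295.0989621133743, 'cx': 320.0422743474787, 'cy': 201.93828741245215, 'T_tool_cam': array([[ 3.15602978e-04, -9.67749059e-01, -2.51915976e-01,
         7.23254948e+01],
       [ 9.99999834e-01,  1.83918031e-04,  5.46279065e-04,
         4.60160587e-01],
       [-4.82329160e-04, -2.51916107e-01,  9.67748956e-01,
        -1.79331760e+02],
       [ 0.00000000e+00,  0.00000000e+00,  0.00000000e+00,
         1.00000000e+00]])}
```

View pics/c1.png

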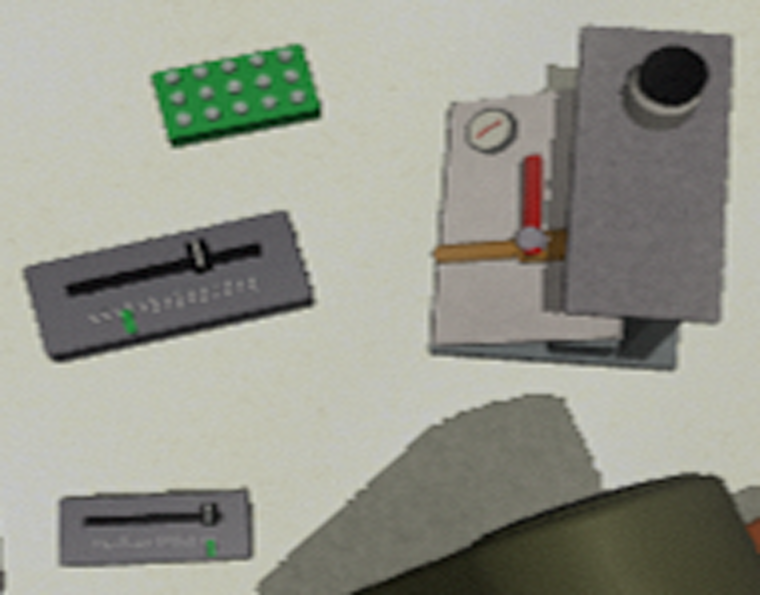

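The crop shows the large grey regulator: grip at crop (201,255) and green mark at (129,321), so the slide must go left, which is +y in the world. Stand: the front faces world +y, and the red lever runs from its hinge at (530,238) up to (533,157), along world +x. I'll move to look from close by.

servo_tool --pt "0 0 -2 20 20 50 0" --pt "0 0 -2 20 20 50 0" --pt "0 0 -2 20 40 50 0" --pt "0 0 -2.4 20 50 45 0" --pt "0 0 0 20 50 40 0" --pt "0 0 0 25 50 0 0" --pt "0 0 0 25 50 0 0" --pt "0 0 0 25 50 0 0" --pt "0 0 0 25 50 0 0" --pt "0 0 0 25 50 0 0" --pt "0 0 0 25 50 0 0" --pt "0 0 0 20 50 0 0" --pt "0 0 0 0 40 0 0" --pt "0 0 0 0 0 0 0"

```text
clock: 1.85
eef_pos: [474.0, 51.6, 428.9]
eef_rot: [-3.141, 0.001, 0.247]
wrist_force: [0.7, 0.3, 0.3]
finger_gap: 94.2
finger_force: 0.0
```

```bash
cat >> h.py <<'E'
def wcam(save):
    s=manip.read_state(); T=np.eye(4); T[:3,:3]=Ro.from_euler('xyz',s['eef_rot']).as_matrix(); T[:3,3]=s['eef_pos']
    i=manip.camera_info('wrist'); im=manip.camera('wrist'); cv2.imwrite(f'pics/{save}.png',im[:,:,::-1])
    C=T@i['T_tool_cam']; d=dict(fx=i['fx'],fy=i['fy'],cx=i['cx'],cy=i['cy'],position=C[:3,3].tolist(),rotation=Ro.from_matrix(C[:3,:3]).as_euler('xyz').tolist())
    import json; json.dump(d,open(f'pics/{save}.json','w')); return s
def winfo(save):
    import json; return json.load(open(f'pics/{save}.json'))
def wz(save,u,v,z):
    p,d=ray(0,u,v,winfo(save)); return p+d*(z-p[2])/d[2]
E
python3 - <<'E'
from h import *
s=wcam('w1'); print(s['clock'],s['eef_pos'],s['eef_rot'])
cv2.imwrite('pics/top1.png',manip.camera('top')[:,:,::-1])
E
```

```text
1.85 [474.01536505  51.63424379 428.93753122] [-3.14120309e+00  9.00426611e-04  2.46571759e-01]
```

View pics/w1.png

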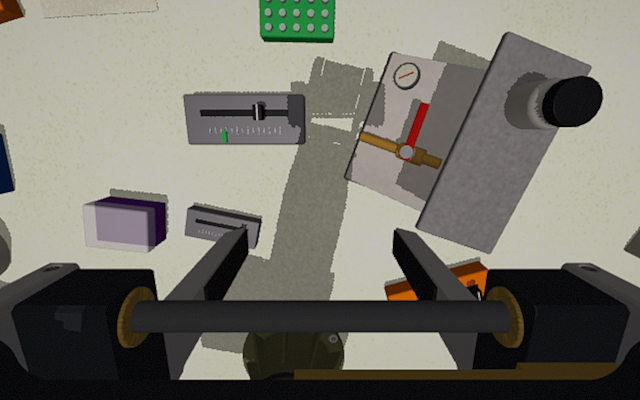

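The wrist view shows the regulator (185–305, 95–143) with its grip at (259,112) and mark at (225,136). It also shows the stand's panel low edge from (392,52) to (346,178), the hinge at (405,151), the lever end at (426,104), and the shelf front edge from (507,32) to (417,226).

```bash
python3 - <<'E'
from h import *
im=cv2.imread('pics/w1.png'); hsv=cv2.cvtColor(im,cv2.COLOR_BGR2HSV)
def cen(m,x0,x1,y0,y1):
    k=np.zeros_like(m); k[y0:y1,x0:x1]=m[y0:y1,x0:x1]; ys,xs=np.nonzero(k); return xs.mean(),ys.mean(),len(xs),xs.min(),xs.max(),ys.min(),ys.max()
g=cv2.inRange(hsv,(45,90,60),(85,255,255)); gm=cen(g,215,240,120,148); print('green',gm)
print(im[105:122:3,248:272].max(2))
M=wz('w1',gm[0],gm[1],49); 
# regulator top outline corners (z=45)
for uv in [(190,94),(305,94),(305,139),(190,139)]: print(wz('w1',*uv,45).round(1))
print('mark',M,'slide',wz('w1',258.5,111,79))
# stand
for n,uv,z in [('low+y',(392,52),30),('low-y',(346,178),30),('shelf+y top',(507,32),242),('shelf-y top',(417,226),242),('hinge',(405,151),125),('jar',(573,102),317)]: print(n,wz('w1',*uv,z).round(1))
r=cv2.inRange(hsv,(0,150,80),(6,255,255))|cv2.inRange(hsv,(174,150,80),(180,255,255)); k=np.zeros_like(r);k[95:170,395:440]=r[95:170,395:440]
c=max(cv2.findContours(k,0,2)[0],key=cv2.contourArea); print(cv2.minAreaRect(c),cv2.boxPoints(cv2.minAreaRect(c)))
E
```

```text
green (np.float64(224.01694915254237), np.float64(136.03389830508473), 59, np.int64(222), np.int64(226), np.int64(130), np.int64(142))
[[109 109 114 101  61   3   1 113 170 123  11  24  22  12  17  44  55  51
   85 116 112 113 111 113]
 [118 116 120 108  65  15  17  69 160 157  18  38  32  12   2  19  49 100
  126 122 120 119 120 120]
 [ 30  30  33  36  26  24  23  78 176 168  18  33  36  16   4   0   9  18
   33  33  34  37  34  33]
 [ 31  30  34  34  28  22  25  44 163 174  42  34  36  20   4   4  13  21
   31  35  35  35  32  37]
 [120 117 118 125  97  27  26  30 158 180  69  31  39  24   0   0  40  84
  115 124 121 122 120 122]
 [112 115 114 114 117 108  91  87 123 134  93  92  95  97  96  97 111 120
  117 116 115 116 115 115]]
[539.4 308.9  45. ]
[590.  108.1  45. ]
[512.9  89.7  45. ]
[460.4 298.1  45. ]
mark [481.70989822 236.12882713  49.        ] slide [541.04425035 176.69558322  79.        ]
low+y [698.2 -25.2  30. ]
low-y [458.2  -6.1  30. ]
shelf+y top [ 692.6 -108.9  242. ]
shelf-y top [451.2 -85.8 242. ]
hinge [538.4 -74.7 125. ]
jar [ 622.6 -156.1  317. ]
((416.77008056640625, 124.5073013305664), (8.629012107849121, 45.537261962890625), 19.98310661315918) [[404.9343   144.43065 ]
 [420.49637  101.63504 ]
 [428.60587  104.583954]
 [413.0438   147.37956 ]]
```

servo_tool --pt "0 0 0 17 31 -40 0" --pt "0 0 0 17 31 -50 0" --pt "0 0 0 17 32 -50 0" --pt "0 0 0 16 31 -50 0" --pt "0 0 0 0 0 -60 0.3" --pt "0 0 0 0 0 -39 0.3" --pt "0 0 0 0 0 0 0.3" --pt "0 0 0 0 0 0 0.3"

```text
clock: 2.95
eef_pos: [542.1, 174.1, 142.4]
eef_rot: [3.142, -0.003, 0.242]
wrist_force: [-0.5, 0.0, 0.1]
finger_gap: 66.2
finger_force: 0.0
```

```bash
python3 - <<'E'
from h import *
s=wcam('w2'); print(s['clock'],s['eef_pos'],s['eef_rot'],s['finger_gap'])
im=cv2.imread('pics/w2.png'); hsv=cv2.cvtColor(im,cv2.COLOR_BGR2HSV)
g=cv2.inRange(hsv,(45,90,60),(85,255,255)); n,l,st,c=cv2.connectedComponentsWithStats(g)
for i in range(1,n):
    if st[i,4]>60: print(st[i],c[i],wz('w2',*c[i],49).round(1))
E
```

```text
2.95 [542.10139819 174.11311824 142.4471554 ] [ 3.14156415e+00 -2.56756954e-03  2.42232132e-01] 66.20509404903108
[ 316    0  150   67 7485] [387.76806947  32.24488978] [698.9 154.1  49. ]
```

View pics/w2.png

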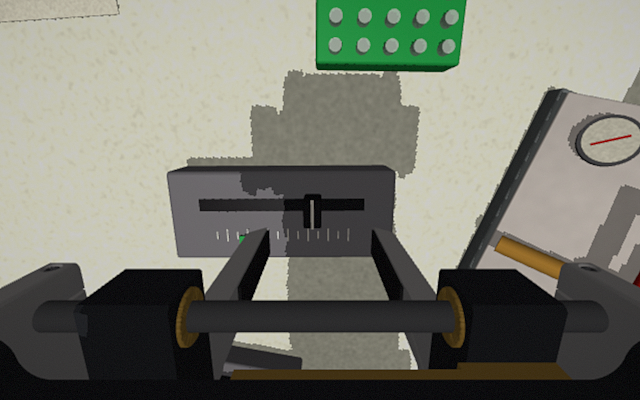

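The view shows the grip's white line at u≈313, v 200–228. The mark is mostly hidden by the finger at about (243,238). The tips are centred on the grip, so I'll check the line position and then descend.

```bash
python3 - <<'E'
from h import *
print(wz('w2',312.8,212,79)); im=cv2.imread('pics/w2.png'); print(im[192:232:4,306:322].max(2)); print(im[232:244:2,236:252,1],im[232:244:2,236:252,2])
yr=np.array([-.2425,.970]); print((wz('w1',224,136,49)-wz('w1',257,111,79))[:2]@yr)
for u in(239,248): print((wz('w2',u,238,49)-wz('w2',312.8,212,79))[:2]@yr)
E
```

```text
[541.22999128 179.57792424  79.        ]
[[ 64  63  65  65  62  66  65  63  65  65  65  65  65  64  64  61]
 [ 11   8   1   7  11   6  12   4   9   5   2  12   5   3   2  43]
 [ 10  13   9   3  74 109 109  82   0   5   9   6  13   9   8  10]
 [  8  17  13   0  77 120 130 100   0  10  13  13  18  10  11   7]
 [ 15  12  12   0  66 115 131 100   6  12  14  15  17   9  11  14]
 [ 11  14  13   0  64 116 130 101  20   9  13  10  14  12   3  48]
 [ 11   9  10   9  65 114 130 101  22   3  15  15  13  10   1  47]
 [ 14  11   8   0  65 114 131 101  18  11  12  10  12  11   6  46]
 [ 13  10  10   7  40 103 132 102  22   6  11  12  16   9   8  44]
 [ 46  64  68  42  64 109 135 106  53  49  49  50  50  49  53  58]]
[[127 166 148  99 104 106 106 106 106 105 139 175 139  76  75  71]
 [131 171 149  99  94  78  90 104  81  48  60  66  64  67  69  69]
 [109 181 181 105 124 127 127 133 111  72  69  69  69  71  68  68]
 [ 96 161 177 139 157 157 157 127  73  65  69  69  68  68  69  69]
 [103 102  95 127 163 152 113  69  65  68  71  70  69  69  69  68]
 [105 104 102 136 144  86  62  68  68  68  68  69  68  69  67  67]] [[127 167 151 102 107 108 109 110 109 108 141 177 142  79  76  72]
 [132 171 151 104  99  80  94 105  81  48  63  67  65  70  70  71]
 [112 184 185  65  23  29  29  28  37  62  75  72  72  74  70  70]
 [100 166 179  81  36  43  48  59  70  72  72  72  70  70  71  72]
 [107 108 110  85  37  45  62  73  71  71  72  71  71  71  72  71]
 [108 108 113  86  45  70  74  73  70  70  71  70  70  72  69  69]]
69.49259747511549
73.76329571263254
64.89103977925667
```

servo_tool --pt "0 0 0 0 1 -40 0.3" --pt "0 0 0 0 1 -35 0.3" --pt "0 0 0 0 0 -16 0.3" --pt "0 0 0 0 0 0 0.5" --pt "0 0 0 0 0 0 0.7" --grip_force 10

```text
clock: 3.62
eef_pos: [542.0, 176.8, 51.1]
eef_rot: [-3.142, -0.003, 0.243]
wrist_force: [-0.5, 0.1, -0.3]
finger_gap: 49.4
finger_force: 0.0
```

servo_tool --pt "0 0 0 0 0 0 1" --pt "0 0 0 0 0 0 1" --pt "0 0 0 0 0 0 1" --pt "0 0 0 0 0 0 1" --pt "0 0 0 0 0 0 1" --grip_force 10

```text
clock: 4.25
eef_pos: [541.2, 176.8, 49.7]
eef_rot: [-3.141, -0.001, 0.243]
wrist_force: [-0.6, 2.1, 5.2]
finger_gap: 15.7
finger_force: 10.0
```

servo_tool --pt "0 0 0 -1.5 6 1 1" --pt "0 0 0 -3 12 0 1" --pt "0 0 0 -3 12 0 1" --pt "0 0 0 -3 12 0 1" --pt "0 0 0 -3 12 0 1" --pt "0 0 0 -2 8 0 1" --pt "0 0 0 -1.5 6 0 1" --pt "0 0 0 -0.5 2 0 1" --pt "0 0 0 0 0 0 1" --pt "0 0 0 0 0 0 1"

```text
clock: 5.5
eef_pos: [523.4, 247.1, 49.8]
eef_rot: [-3.141, 0.0, 0.243]
wrist_force: [4.8, 2.7, -9.3]
finger_gap: 16.0
finger_force: 10.0
```

```bash
python3 - <<'E'
from h import *
s=manip.read_state(); yr=np.array([-.2425,.970]); print(s['eef_pos'],s['eef_pos'][:2]@yr,s['eef_rot'],s['wrist_force'],s['finger_gap'])
E
```

```text
[523.3620143  247.14278378  49.81964344] 112.81321179534001 [-3.14125035e+00  1.82944395e-04  2.43329057e-01] [ 4.78534018  2.74698182 -9.30914814] 15.952224764198517
```

servo_tool --pt "0 0 0 0 0 0 0.6" --pt "0 0 0 0 0 0 0.5" --pt "0 0 0 0 0 0 0.5" --pt "0 0 0 0 0 40 0.5" --pt "0 0 0 -15 -4 50 0.5" --pt "0 0 0 -25 -6 30 0.5" --pt "0 0 0 0 0 0 0.5" --pt "0 0 0 0 0 0 0.5"

```text
clock: 6.5
eef_pos: [483.6, 236.6, 169.6]
eef_rot: [3.141, 0.001, 0.243]
wrist_force: [0.3, 1.0, 0.2]
finger_gap: 46.8
finger_force: 0.0
```

```bash
python3 - <<'E'
from h import *
s=wcam('w3'); print(s['clock'],s['eef_pos'],s['eef_rot'],s['finger_gap'])
im=cv2.imread('pics/w3.png')
print([proj_ for proj_ in []])
i=winfo('w3'); 
def pj(P):
    c=Ro.from_euler('xyz',i['rotation']).as_matrix().T@(np.array(P)-np.array(i['position'])); return i['fx']*c[0]/c[2]+i['cx'],i['fy']*c[1]/c[2]+i['cy']
a=pj([523.4,247.1,79]); print(a,pj([481.7,236.1,49])); x,y=map(int,a)
x0,y0=max(0,x-80),max(0,y-60); print(x0,y0); cv2.imwrite('pics/c3.png',cv2.resize(im[y0:y0+120,x0:x0+160],None,fx=5,fy=5,interpolation=cv2.INTER_CUBIC))
E
```

```text
6.5 [483.64169198 236.58787477 169.57980792] [3.14144905e+00 7.88710469e-04 2.43154803e-01] 46.763466381164484
[]
(np.float64(318.5752148317959), np.float64(160.5146761120774)) (np.float64(319.34330853557464), np.float64(198.48014478955426))
238 100
```

View pics/c3.png

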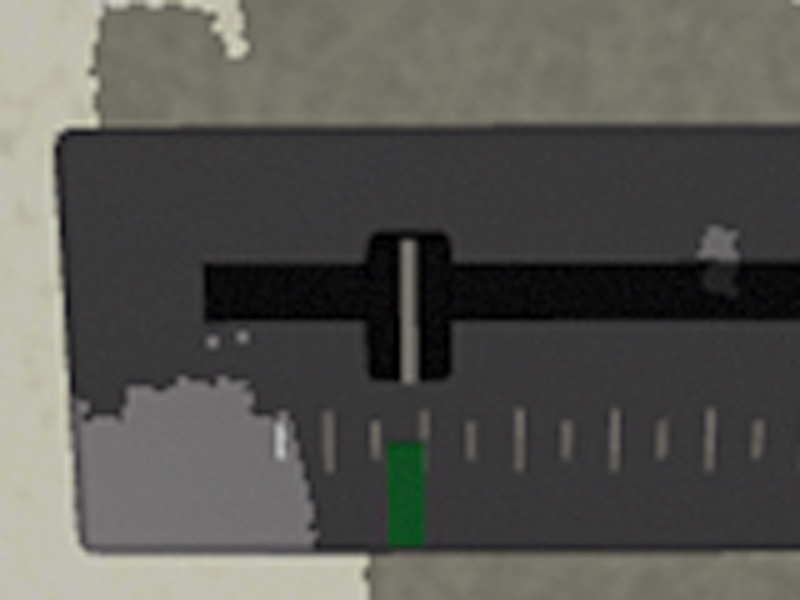

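The slide line at crop u≈408 sits in the middle of the green mark (388–426), so the slide is set. Next I'll reorient for the lever: yaw +71°, then lean 35°.

servo_tool --pt "0 0 8.9 10 -15 16 1" --pt "0 0 8.9 10 -15 16 1" --pt "0 0 8.9 10 -15 16 1" --pt "0 0 8.9 10 -15 16 1" --pt "0 0 8.9 10 -15 16 1" --pt "0 0 8.9 10 -15 16 1" --pt "0 0 8.9 10 -15 16 1" --pt "0 0 8.9 10 -15 16 1" --pt "-7 0.6 0 5 -15 0 1" --pt "-7 0.6 0 5 -15 0 1" --pt "-7 0.6 0 5 -15 0 1" --pt "-7 0.6 0 5 -15 0 1" --pt "-7 0.6 0 5 -15 0 1" --pt "0 0 0 0 0 0 1" --pt "0 0 0 0 0 0 1"

```text
clock: 8.43
eef_pos: [588.7, 41.9, 297.9]
eef_rot: [-3.14, 0.611, 1.486]
wrist_force: [0.3, 0.9, -0.1]
finger_gap: 0.7
finger_force: 0.0
```

```bash
python3 - <<'E'
from h import *
s=wcam('w4'); print(s['clock'],s['eef_pos'],s['joints']); print(Ro.from_euler('xyz',s['eef_rot']).as_matrix().round(3)); print(s['finger_gap'])
i=winfo('w4')
def pj(P):
    c=Ro.from_euler('xyz',i['rotation']).as_matrix().T@(np.array(P)-np.array(i['position'])); return (i['fx']*c[0]/c[2]+i['cx'],i['fy']*c[1]/c[2]+i['cy'])
for P in [(537.4,-81.4,120),(617,-88,120),(578.2,-15.7,30)]: print(pj(P))
E
```

```text
8.425 [588.71719826  41.88874615 297.86227976] [ 0.25760929  0.46509974  1.19523088 -0.57479009  1.69047206  0.33352305]
[[ 0.069  0.996 -0.05 ]
 [ 0.816 -0.085 -0.571]
 [-0.573 -0.001 -0.819]]
0.696940924391218
(np.float64(290.61346288347835), np.float64(181.34134657249447))
(np.float64(349.0384770842769), np.float64(181.27147050627656))
(np.float64(316.3527763296659), np.float64(100.02313136045102))
```

View pics/w4.png

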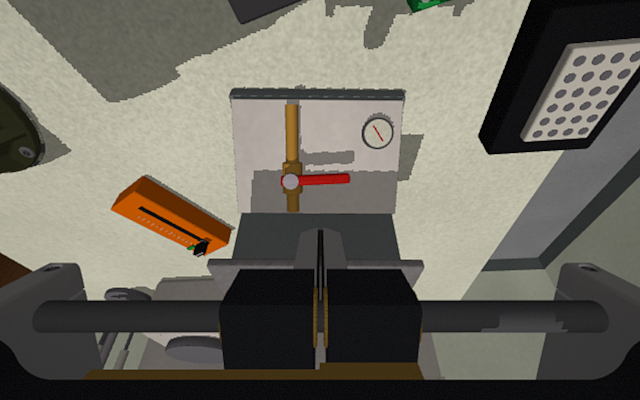

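The leaned view shows the hinge at (290.5,182) against a predicted (290.6,181.3), so the stand pose holds. The lever runs right to (349,178), about 0.05 rad open, with clear space behind it.

servo_tool --pt "0 0 0 2.2 -22 -24 1" --pt "0 0 0 2 -22 -24 1" --pt "0 0 0 2 -22 -24 1" --pt "0 0 0 2 -22 -24 1" --pt "0 0 0 2 -20.8 -22.5 1" --pt "0 0 0 -1 -11.5 -16.4 1" --pt "0 0 0 0 0 0 1" --pt "0 0 0 0 0 0 1"

```text
clock: 9.48
eef_pos: [598.2, -78.3, 164.7]
eef_rot: [3.14, 0.612, 1.485]
wrist_force: [-0.2, -0.1, -0.1]
finger_gap: 0.3
finger_force: 0.0
```

```bash
python3 - <<'E'
from h import *
s=wcam('w5'); print(s['clock'],s['eef_pos'],s['joints'].round(2),s['wrist_force'])
im=cv2.imread('pics/w5.png'); cv2.imwrite('pics/c5.png',cv2.resize(im[60:360,160:520],None,fx=2,fy=2))
E
```

```text
9.475 [598.18482202 -78.26785194 164.65216536] [ 0.07  0.53  1.42 -0.62  1.35  0.34] [-0.19697013 -0.07352459 -0.1431142 ]
```

View pics/c5.png

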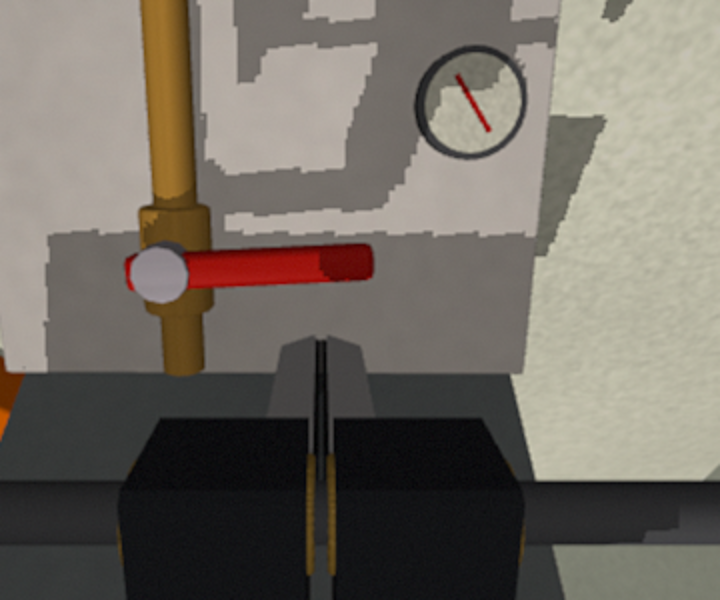

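The crop shows the closed tips at crop (320,335), behind the red lever, whose back edge is at crop (320,283). I'll check the clearance numerically.

```bash
cat >> h.py <<'E'
H=np.array([537.4,-81.4,120]); ys=np.array([.9962,-.087,0]); us=np.array([-.0713,-.816,.574]); ns=np.array([.05,.572,.819])
def st(P): d=np.array(P)-H; return np.array([d@ys,d@us,d@ns]).round(1)
def onn(save,u,v,n):
    p,d=ray(0,u,v,winfo(save)); return p+d*((n-(p-H)@ns)/(d@ns))
E
python3 - <<'E'
from h import *
print('tcp',st(manip.read_state()['eef_pos']))
for n,u,v,h in [('cap',240,196.5,8),('back edge',320,201.5,5),('front edge',320,184,5),('end',346,191,5),('panel +y edge at lowpart',425,210,-34),('panel top edge',320,246.5,-34)]: print(n,st(onn('w5',u,v,h)))
E
```

```text
tcp [60.3 18.6 41.5]
cap [ 0.8 -2.4  8. ]
back edge [60.   2.2  5. ]
front edge [ 60.  -11.2   5. ]
end [79.4 -5.9  5. ]
panel +y edge at lowpart [154.4  20.2 -34. ]
panel top edge [ 60.1  55.5 -34. ]
```

servo_tool --pt "0 0 0 -0.8 -8.6 -12.3 1" --pt "0 0 0 -0.8 -8.6 -12.3 1" --pt "0 0 0 -0.5 -5.9 -8.4 1" --pt "0 0 0 -0.4 -5.8 -8.4 1" --pt "0 0 0 0 0 0 1" --pt "0 0 0 0 0 0 1"

```text
clock: 10.28
eef_pos: [595.5, -107.4, 122.4]
eef_rot: [3.141, 0.613, 1.486]
wrist_force: [-0.6, 0.5, -0.9]
finger_gap: 0.6
finger_force: 0.0
```

```bash
cat >> h.py <<'E'
def C(f,r=60):
    o=12.5*abs(np.sin(f))+8*np.cos(f)+7
    a=r*np.cos(f)+o*np.sin(f); b=-1.5-r*np.sin(f)+o*np.cos(f)
    return H+a*ys+b*us-9*ns
E
python3 - <<'E'
from h import *
p=manip.read_state()['eef_pos']; print(st(p))
P=[p]+[C(f) for f in np.arange(.05,1.41,.075)]
for d in np.diff(P,axis=0): print(d.round(1).tolist())
E
```

```text
[ 60.1  18.5 -10.1]
[1.2, 6.6, -3.4]
[1.1, 3.0, -2.1]
[0.9, 3.1, -2.2]
[0.7, 3.2, -2.3]
[0.4, 3.3, -2.3]
[0.2, 3.4, -2.4]
[-0.1, 3.4, -2.4]
[-0.4, 3.5, -2.4]
[-0.8, 3.5, -2.4]
[-1.1, 3.6, -2.4]
[-1.5, 3.6, -2.4]
[-1.8, 3.5, -2.4]
[-2.2, 3.5, -2.3]
[-2.6, 3.4, -2.2]
[-2.9, 3.3, -2.1]
[-3.3, 3.1, -2.0]
[-3.6, 2.9, -1.8]
[-4.0, 2.7, -1.6]
[-4.3, 2.5, -1.5]
```

servo_tool --pt "0 0 0 0.6 3.3 -1.7 1" --pt "0 0 0 0.6 3.3 -1.7 1" --pt "0 0 0 1.1 3.0 -2.1 1" --pt "0 0 0 0.9 3.1 -2.2 1" --pt "0 0 0 0.7 3.2 -2.3 1" --pt "0 0 0 0.4 3.3 -2.3 1" --pt "0 0 0 0 0 0 1"

```text
clock: 11.15
eef_pos: [599.5, -88.5, 110.0]
eef_rot: [-3.141, 0.614, 1.486]
wrist_force: [-1.1, -4.4, 1.7]
finger_gap: 0.3
finger_force: 1.8
```

Contact, with about 5 N as expected. I'll continue the arc.

servo_tool --pt "0 0 0 0.2 3.4 -2.4 1" --pt "0 0 0 -0.1 3.4 -2.4 1" --pt "0 0 0 -0.4 3.5 -2.4 1" --pt "0 0 0 -0.8 3.5 -2.4 1" --pt "0 0 0 -1.1 3.6 -2.4 1" --pt "0 0 0 -1.5 3.6 -2.4 1" --pt "0 0 0 -1.8 3.5 -2.4 1" --pt "0 0 0 -2.2 3.5 -2.3 1" --pt "0 0 0 0 0 0 1"

```text
clock: 12.28
eef_pos: [592.2, -60.3, 91.0]
eef_rot: [3.141, 0.613, 1.486]
wrist_force: [0.5, -2.9, 3.2]
finger_gap: 0.6
finger_force: 1.5
```

```bash
cat > a.py <<'E'
from h import *
import sys
n=sys.argv[1]; s=wcam(n); print(s['clock'],'tcp',st(s['eef_pos']),'F ys us ns',[round(float(s['wrist_force']@v),1) for v in(ys,us,ns)],s['joints'].round(2))
im=cv2.imread(f'pics/{n}.png'); hsv=cv2.cvtColor(im,cv2.COLOR_BGR2HSV)
r=cv2.inRange(hsv,(0,170,60),(5,255,255))|cv2.inRange(hsv,(175,170,60),(180,255,255))
q,l,stt,c=cv2.connectedComponentsWithStats(r); i=max(range(1,q),key=lambda i:stt[i,4] if not 1 else stt[i,4])
yy,xx=np.nonzero(l==i); print(stt[i])
ab=np.array([st(onn(n,u,v,5))[:2] for u,v in list(zip(xx,yy))[::7]])
m=ab.mean(0); w,V=np.linalg.eigh(np.cov((ab-m).T)); d=V[:,-1]; print('mean',m,'axis angle',np.arctan2(-d[1]*np.sign(d[0]),abs(d[0])))
p,d=ab.min(0),ab.max(0); print(p,d)
E
python3 a.py w6
```

```text
12.275 tcp [ 52.7 -37.8  -9. ] F ys us ns [0.8, 4.2, 1.0] [ 0.1   0.61  1.48 -0.64  1.25  0.45]
[ 248  196   70   73 1868]
mean [ 31.69363296 -46.98464419] axis angle 0.9087163610664614
[  8.8 -70.7] [ 49.3 -25.3]
```

servo_tool --pt "0 0 0 -2.6 3.4 -2.2 1" --pt "0 0 0 -2.9 3.3 -2.1 1" --pt "0 0 0 -3.3 3.1 -2.0 1" --pt "0 0 0 -3.6 2.9 -1.8 1" --pt "0 0 0 -4.0 2.7 -1.6 1" --pt "0 0 0 -4.3 2.5 -1.5 1" --pt "0 0 0 0 0 0 1"

```text
clock: 13.2
eef_pos: [571.3, -42.2, 79.5]
eef_rot: [3.141, 0.613, 1.486]
wrist_force: [1.4, -1.2, 2.4]
finger_gap: -0.0
finger_force: 0.9
```

```bash
python3 a.py w7; python3 - <<'E'
from h import *
P=[C(f) for f in np.arange(1.4,1.75,.03)]
print((np.diff(P,axis=0)).round(1).tolist(), st(C(1.4)))
E
```

```text
13.2 tcp [ 30.4 -57.7  -9. ] F ys us ns [1.5, 2.2, 1.3] [ 0.13  0.59  1.54 -0.64  1.23  0.5 ]
[ 273  210   30   59 1270]
mean [  9.97637363 -64.00934066] axis angle 1.34997833396337
[  1.8 -82.2] [ 18.8 -45.2]
[[-1.8, 0.9, -0.5], [-1.8, 0.9, -0.5], [-1.9, 0.8, -0.5], [-1.9, 0.8, -0.4], [-1.9, 0.7, -0.4], [-2.0, 0.7, -0.3], [-2.0, 0.6, -0.3], [-2.0, 0.6, -0.3], [-2.1, 0.5, -0.2], [-2.1, 0.4, -0.2], [-2.1, 0.4, -0.1]] [ 30.6 -57.1  -9. ]
```

servo_tool --pt "0 0 0 -1.8 0.9 -0.5 1" --pt "0 0 0 -1.8 0.9 -0.5 1" --pt "0 0 0 -1.9 0.8 -0.5 1" --pt "0 0 0 0 0 0 1"

```text
clock: 13.75
eef_pos: [565.5, -39.7, 77.9]
eef_rot: [-3.141, 0.613, 1.486]
wrist_force: [2.7, -1.5, 2.9]
finger_gap: 0.7
finger_force: 1.5
```

servo_tool --pt "0 0 0 -1.9 0.8 -0.4 1" --pt "0 0 0 0 0 0 1"

```text
clock: 14.0
eef_pos: [563.6, -39.0, 77.5]
eef_rot: [-3.141, 0.613, 1.486]
wrist_force: [2.4, -1.7, 2.0]
finger_gap: 0.6
finger_force: 1.5
```

servo_tool --pt "0 0 0 -1.9 0.7 -0.4 1" --pt "0 0 0 0 0 0 1"

```text
clock: 14.25
eef_pos: [561.7, -38.3, 77.1]
eef_rot: [-3.141, 0.613, 1.486]
wrist_force: [2.7, -1.8, 2.2]
finger_gap: 0.7
finger_force: 1.5
```

servo_tool --pt "0 0 0 -2 0.7 -0.3 1" --pt "0 0 0 0 0 0 1"

```text
clock: 14.5
eef_pos: [559.8, -37.7, 76.9]
eef_rot: [-3.141, 0.613, 1.486]
wrist_force: [3.5, -3.0, 1.7]
finger_gap: 0.2
finger_force: 2.0
```

servo_tool --pt "0 0 0 -1.5 0.5 -0.2 1" --pt "0 0 0 0 0 0 1"

```text
clock: 14.75
eef_pos: [558.6, -37.3, 76.7]
eef_rot: [3.141, 0.613, 1.486]
wrist_force: [4.7, -3.3, 0.8]
finger_gap: 0.2
finger_force: 2.8
```

servo_tool --pt "0 0 0 -1.5 0.4 -0.2 1" --pt "0 0 0 0 0 0 1"

```text
clock: 15.0
eef_pos: [558.2, -37.2, 76.9]
eef_rot: [3.138, 0.613, 1.485]
wrist_force: [12.9, -7.9, -1.2]
finger_gap: 0.3
finger_force: 6.9
```

```bash
python3 a.py w8
```

```text
15.0 tcp [ 16.9 -62.3  -8.9] F ys us ns [13.5, 4.8, -4.8] [ 0.14  0.57  1.58 -0.64  1.22  0.52]
[ 275  216   24   53 1019]
mean [ -3.24794521 -67.75753425] axis angle 1.4947449845958425
[ -9.7 -83.3] [  3.3 -49.9]
```

servo_tool --pt "0 0 0 -0.6 0 0 1" --pt "0 0 0 0 0 0 1"

```text
clock: 15.3
eef_pos: [558.1, -37.1, 77.0]
eef_rot: [3.137, 0.613, 1.485]
wrist_force: [17.3, -8.6, -2.2]
finger_gap: 0.2
finger_force: 8.8
```

```bash
python3 a.py w9; python3 -c "
from h import *
im=cv2.imread('pics/w9.png'); cv2.imwrite('pics/c9.png',cv2.resize(im[120:320,200:440],None,fx=3,fy=3))"
```

```text
15.3 tcp [ 16.8 -62.3  -8.9] F ys us ns [17.9, 4.6, -5.9] [ 0.14  0.57  1.58 -0.64  1.22  0.52]
[ 276  216   24   53 1017]
mean [ -3.15205479 -67.71232877] axis angle 1.507566399371086
[ -9.7 -83.2] [  3.3 -49.8]
```

View pics/c9.png

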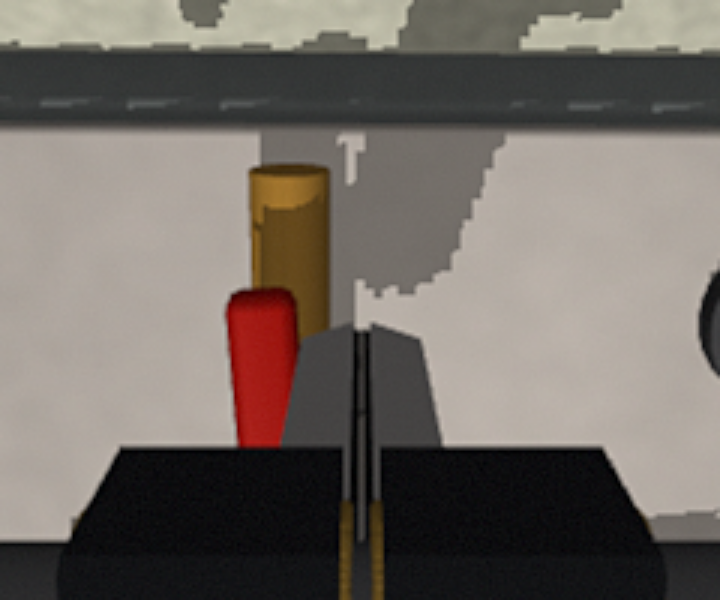

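The crop shows the red lever past the pipe's centre line, at about 1.6 rad. The finger is against its side and the lever didn't move while the force rose from 5 N to 18 N, so it is at the stop. I'll back off sideways, then out along the panel normal.

servo_tool --pt "0 0 0 4 -0.3 0 1" --pt "0 0 0 10 -0.9 0 1" --pt "0 0 0 1 11 16 1" --pt "0 0 0 2 23 33 1" --pt "0 0 0 2 28 41 1" --pt "0 0 0 2 28 41 1" --pt "0 0 0 1 14 20 1" --pt "0 0 0 0 0 0 1" --pt "0 0 0 0 0 0 1"

```text
clock: 16.48
eef_pos: [577.8, 65.8, 226.6]
eef_rot: [-3.139, 0.613, 1.487]
wrist_force: [-0.4, 0.1, -0.5]
finger_gap: 0.3
finger_force: 0.0
```

```bash
python3 a.py w10; python3 -c "
from h import *
im=manip.camera('top')[:,:,::-1]; a=cv2.resize(im[115:290,235:425],None,fx=3,fy=3); b=cv2.imread('pics/w10.png')[50:250,200:420]
s=manip.camera('scene')[:,:,::-1]; 
b=cv2.resize(b,(220,200)); out=np.zeros((525,800,3),np.uint8); out[:,:570]=a; out[:200,575:795]=b; out[210:400,575:795]=s[150:340,200:420]; cv2.imwrite('pics/c10.png',out)"
```

```text
16.475 tcp [ 27.4 -61.8 173.6] F ys us ns [-0.4, -0.4, -0.3] [ 0.3   0.5   1.3  -0.56  1.59  0.45]
[290 171  14  56 593]
mean [ -1.56705882 -47.55411765] axis angle -1.515233383170074
[ -8.8 -81. ] [  6.1 -12.2]
```

View pics/c10.png

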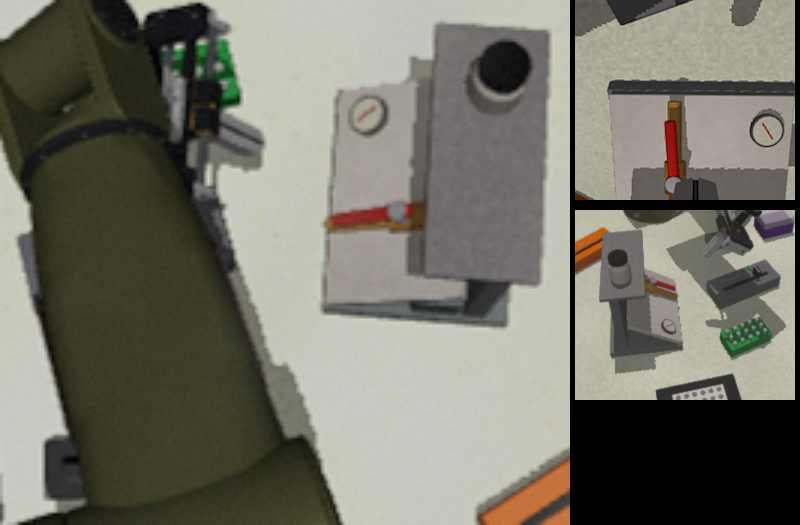

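The lever stands at about 1.63 rad at its stop, the jar (crop 503,68) and rack are undisturbed, and the slide is still at the green mark in the scene view. The arm is clear of everything.

```bash
python3 -c "
from cell import manip
print(manip.sign_off())"
```

```text
the job is handed in; nothing more can be done
None
```

I set the slide at the green mark first, then swung the valve lever to its open stop (about 1.63 rad, at most about 20 N), left the jar, tube rack and tip box untouched, and handed the job in at about 16.6 s.

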